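Clamp the tall pen blank in the T-handle vise

TASK

Stand the tall pen blank, brass tube end up, on the bed of the vise in the middle of the open jaws and let go of it; then turn the T-handle clockwise, half a turn or so at a time as the reach allows, until the jaws hold the blank firmly, upright and square. Leave the two short blanks, the glue bottle and the screwdriver where they are, and let go of the handle.

Things in the scene. Friction and masses are not known exactly. Their poses are not given: they have to be found in the camera images.
- tall_blank: Brown wooden pen blank, a square bar 24 x 24 x 70 mm standing upright on the bench, with a brass tube showing as a small ring in the middle of its top end; about 40 g. Origin: centre of its underside; z up its length, x and y square to its side faces. The two other blanks look the same but are only 45 mm tall.
- short_blank_1: Brown wooden pen blank 24 x 24 x 45 mm standing upright near the tall one; a bystander. Origin: centre of its underside.
- short_blank_2: The other short blank, the same 24 x 24 x 45 mm; a bystander. Origin: centre of its underside.
- glue_bottle: Closed white plastic bottle with a black cap, 40 mm diameter, 90 mm tall, standing; a bystander. Origin: centre of its underside.
- screwdriver: Screwdriver 190 mm long lying on the bench beyond the vise; a bystander. Origin: about its middle, on the bench.
- vise_bed (a point): Point on top of the vise's steel bed (60 mm wide in x), 20 mm above the bench, midway between the fully open jaw faces. z up, x along the jaw faces, y along the closing direction. The fixed jaw's face is at y = +21 mm, the moving jaw's at y = -21 mm when fully open; it closes towards +y, sliding the blank against the fixed jaw. Jaw tops are 28 mm above the bed.
- fixed_jaw (a point): Middle of the fixed jaw's face at its top edge. The vise is a low aluminium and steel one, 110 x 260 mm, bolted to the bench; both jaws are flat plates 86 mm long. Guide rods of 10 mm diameter run along the closing direction at 34 mm either side of the middle, their tops 18 mm above the bed.
- spindle (a point): Centre of the T-handle, on its vertical axis, at the middle of its bar, 130 mm above the bench; at y = -141 mm, z = +110 mm in the frame of vise_bed; does not turn. A hub 22 mm in diameter and 24 mm high surrounds the middle of the bar. Below, a 14 mm spindle stands on a drive housing 76 x 64 mm, top 75 mm above the bench (its collar 85 mm).
- handle_end_a (a point): Place to grip on one end of the T-handle: a level round steel bar 11 mm in diameter and 136 mm long overall, tipped with black 15 mm caps in the last 8 mm. This point is on the bar's centre line 47 mm from the spindle's axis; its x axis points outwards along the bar; turns with the handle.
- handle_end_b (a point): Same on the other end of the bar, 47 mm from the axis; the x axis of its frame points inwards, to the spindle.
- t_handle (a joint): Angle (rad), growing clockwise from above, which closes the jaws 3.2 mm per rad. Starts between 0 and 1.6; at 0 end a points along +x of vise_bed. Turns free at 0.18 N m (4 N at the grip point), stays where left and keeps the clamping force. The jaws meet the blank, flat between them, at about 5.63 rad; from there the resistance rises steeply and 0.1 to 0.2 rad further it is firm.
- jaw (a joint): Travel of the moving jaw (m) from fully open, moved only by the T-handle; the opening between the jaws is 0.042 m minus this.
Not all that is in view belongs to the job. Leave any blue look-alike of the tall_blank alone.

How it is judged:
By the outcome, as a careful person would: the job done as asked, in the order asked, and still so for the second after the job is handed in, with the robot touching nothing.
It also fails if it takes over 64 s, if anything falls off the work surface, if the arm or the gripper's body presses on something with over 40 N, if the wrist force passes 120 N, or if a joint passes its speed limit or range.

ROBOT

A 7-joint arm with a two-finger parallel gripper is mounted at the origin on the work surface. World frame = base frame: x ahead of the robot, y to its left, z up, the work surface at z = 0. Lengths are in mm, angles in rad, forces in N, time in s.
With the tool pointing down it reaches from about 400 to 875 mm from the base axis. Payload 4.4 kg.
Tool frame: the origin (TCP) lies midway between the tips of the shut fingers; the grasp point (between the pads) lies 19 mm behind it; z points along the fingers, y is the line along which they close (so a half turn about z gives the same grasp; the last joint's range is limited). The gripper opens to 85 mm and grips with 20 to 120 N. Pads are 22 mm wide; open, the fingers measure 114 mm over their backs; the gripper's body (76 mm by 85 mm) begins 54 mm behind the grasp point. The pads swing forward as they close: fully open they stand 13 mm farther back than shut.
Start: joints at [-1.28, 0.628, 0.038, 1.517, -0.027, 0.996, -0.02], TCP at [227.008, 609.086, 231.313] pointing down, gripper open.
Joint ranges: [-3.06, 3.06], [-0.37, 2.12], [-1.25, 1.32], [0.18, 2.47], [-1.1, 4.24], [0.23, 1.98], [-2.94, 2.94]. Speed limits (rad/s): [2.57, 2.57, 3.14, 3.14, 3.14, 3.14, 3.14].

INTERFACE

Orientations are given as [roll, pitch, yaw] about the fixed x, y, z axes, in that order (R = Rz(yaw) Ry(pitch) Rx(roll)).
In Python, from cell import ctrl gives the robot as it stands. The module is installed in compiled form; this text tells all that it offers.
- The arm moves only by the tool step_arm, never from a script. Its argument "commands" is one flat list of numbers, 7 for each row, row after row: the shift along the tool's x, y, z in cm, then the turn, a rotation vector about the tool's x, y, z in rad, then the opening, from 0 (shut) to 1 (fully open). A call has 1 to 10 rows; each row is the pose to reach, as a shift and turn from the pose commanded when the call began, along the tool's axes at that moment; what a row does not reach only later rows make up. A row lasts 1/10 s, in which the tool goes at most 50 mm and 8.59 degrees, less where a joint would pass 70% of its speed; a pose out of reach is approached as far as the arm can. A call with a gripper value outside its range is refused whole. The fingers move at their own pace and stop on an object; the grip force is fixed at half the most. Time passes only in rows, so rows that repeat a pose let the fingers close. It gives the time, the measured TCP pose, the force, the opening and the grip force at its end, in the units of the state.
- ctrl.read_state(): the state, without advancing time (a new reading comes with each control period).
- ctrl.get_image(name): name is "side" or "top" or "wrist"; returns a dict with "image" (420x560x3 uint8, red, green, blue), "range_z" (420x560 float32, mm along the optical axis (not along the pixel's ray), 0 where there is no reading), "vfov" (degrees; the focal length in pixels is half the picture's height over the tangent of half this angle, whatever the lens; pixels are square), "cx", "cy" (the principal point, pixels), "world_to_cam" (4x4, takes a point from world to camera coordinates). Camera axes: x right, y down, z forward; pixel columns grow to the right and rows downward; lengths in mm; the calibration is good to about 2 mm. A picture is of the moment at which its call begins.
- ctrl.finish_job(): hands the job in; it is judged then, once.
The state is a dict: "clock": time; "qpos": joint angles; "qd": joint speeds; "tau": joint torques, N m; "eef_pos": TCP position; "tool_rot": TCP orientation; "force": force on the tool from outside, world axes, zero at the start; "torque": the same for the moment, N m; "width": finger opening in mm; "gripper_force": force on a finger pad.
Only numpy, scipy, OpenCV 4.12 (cv2) and the standard library are available. Lean on these libraries where they do the work, as an engineer would, in place of code of your own. Each camera call takes 0.05 s, during which the arm holds its last target. There are 200 camera calls.

## Working session

There is one attempt and no reset: what is moved stays moved. The work goes in short steps, Python scripts to look and compute and a tool call to move; the robot and the scene stay as the last step left them, time stands still between calls to the robot, and variables do not carry over. Pictures are saved under pics/ and viewed, at most 10 in all, crops included, and the job is handed in when it is done.

Besides the shell and the picture viewer there is one more tool, called after "Call:" in YAML: its name, and indented under it one key for each argument. step_arm: Moves the arm, as the interface text tells. Its arguments: {"type":"object","properties":{"commands":{"type":"array"}},"required":["commands"]}

```bash
mkdir -p pics
cat > h.py <<'E'
import numpy as np, cv2
from cell import ctrl
from scipy.spatial.transform import Rotation as R
def shot(n,f=None):
    d=ctrl.get_image(n)
    if f: cv2.imwrite('pics/'+f,d['image'][:,:,::-1])
    return d
def pts(d):
    h,w=d['range_z'].shape; f=h/2/np.tan(np.radians(d['vfov'])/2)
    v,u=np.mgrid[:h,:w]; z=d['range_z'].astype(float)
    P=np.stack([(u-d['cx'])/f*z,(v-d['cy'])/f*z,z,np.ones_like(z)],-1)
    W=P@np.linalg.inv(d['world_to_cam']).T
    W[z==0]=np.nan
    return W[...,:3]
E
python3 - <<'E'
from h import *
s=ctrl.read_state();print(s)
for n in('top','side'):
    d=shot(n,n+'1.png');np.save(n+'W.npy',pts(d));np.save(n+'I.npy',d['image'])
    print(n,d['vfov'],np.linalg.inv(d['world_to_cam']).round(2))
E
```

```text
{'clock': 0.0, 'qpos': array([-1.27982049,  0.6293373 ,  0.03844198,  1.51837834, -0.02697187,
        0.99632293, -0.02000609]), 'qd': array([-1.08979385e-03, -4.61083442e-04,  8.62635244e-05,  7.56406049e-04,
        6.79597330e-04, -8.45794508e-04, -3.77973402e-04]), 'tau': array([ 5.43143724e-04, -5.63402903e+01,  1.22632843e+00, -1.93438715e+01,
        1.10468446e-02,  1.06569700e-02, -8.36107631e-06]), 'eef_pos': array([226.77367106, 608.47668232, 230.39153134]), 'tool_rot': array([-3.13966537e+00,  4.90305718e-05,  2.78482583e+00]), 'force': array([0.91340199, 0.9142056 , 0.12727261]), 'torque': array([-0.03570135, -0.01280993,  0.04205735]), 'gripper_force': 0.0, 'width': 84.85961665466115}
top 43.450942329847045 [[ 2.00000e-02 -1.00000e+00  9.00000e-02  5.29040e+02]
 [-1.00000e+00 -2.00000e-02 -0.00000e+00  1.05130e+02]
 [ 0.00000e+00 -9.00000e-02 -1.00000e+00  1.12295e+03]
 [ 0.00000e+00  0.00000e+00  0.00000e+00  1.00000e+00]]
side 54.833814711497055 [[ 9.0000e-01 -2.7000e-01  3.4000e-01  3.7473e+02]
 [-4.4000e-01 -5.5000e-01  7.1000e-01 -4.4654e+02]
 [-1.0000e-02 -7.9000e-01 -6.1000e-01  5.5624e+02]
 [ 0.0000e+00  0.0000e+00  0.0000e+00  1.0000e+00]]
```

View pics/top1.png

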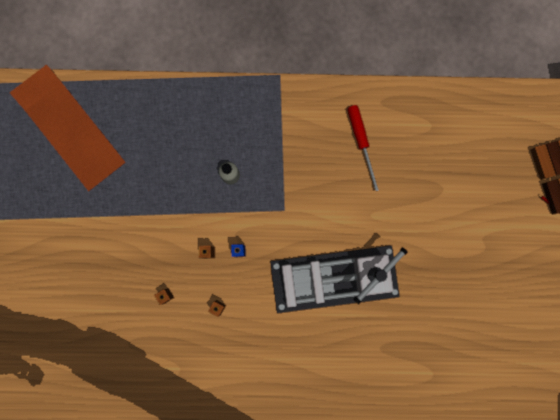

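View pics/side1.png

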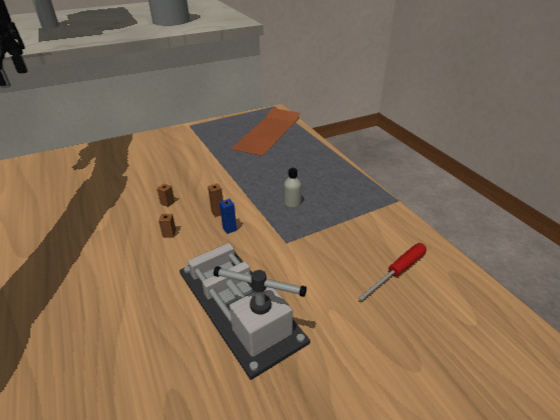

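The top view shows the tall blank at about (206,251) with the blue look-alike at (237,250). The short blanks are at (163,296) and (216,308), and the bottle is at (228,171). The vise is at (335,280) with its fixed jaw on the left, and the handle hub is at (377,275). Its bar runs from (404,251) to (360,299).

Run:
```python
from h import *
W=np.load('topW.npy');I=np.load('topI.npy')
def box(u,v,r): 
    return W[v-r:v+r+1,u-r:u+r+1].reshape(-1,3)
def rect(P,t):
    P=P[~np.isnan(P).any(1)]
    (c,s,a)=cv2.minAreaRect(P[:,:2].astype(np.float32)); print(t,len(P),np.round(c,1),np.round(s,1),round(a,1),'z',P[:,2].mean().round(1),'mean',P[:,:2].mean(0).round(1))
for n,u,v,zl in(('tall',206,251,60),('blue',237,250,60),('s1',163,296,38),('s2',216,308,38),('bottle',228,171,60)):
    P=box(u,v,16); rect(P[(P[:,2]>zl)],n)
A=W[240:315,265:415].reshape(-1,3)
rect(A[(A[:,2]>5)&(A[:,2]<19)],'base')
B=W[240:315,265:415]
m=(B[...,2]>40)&(B[...,2]<56); n,l,st,_=cv2.connectedComponentsWithStats(m.astype(np.uint8))
for i in range(1,n):
    if st[i,4]>30: rect(B[l==i],'jaw?')
rect(A[(A[:,2]>68)&(A[:,2]<82)],'housing')
P=A[(A[:,2]>118)&(A[:,2]<138)]; rect(P,'bar')
P=A[(A[:,2]>138)]; rect(P,'hub')
m=(B[...,2]>15)&(B[...,2]<26); n,l,st,_=cv2.connectedComponentsWithStats(m.astype(np.uint8))
for i in range(1,n):
    if st[i,4]>100: rect(B[l==i],'bed?')
```

```text
tall 155 [552.5 260.5] [22.1 24. ] 1.4 z 69.3 mean [552.4 260.3]
blue 145 [556.4 195.6] [23.9 22.5] 1.7 z 69.9 mean [555.6 195.4]
s1 148 [459.8 348. ] [23.9 25.1] 34.4 z 44.4 mean [460.  347.6]
s2 144 [437.  238.3] [23.5 24.3] 62.5 z 44.7 mean [437.4 238.2]
bottle 200 [717.3 220.3] [31.9 33.5] 19.6 z 75.0 mean [715.  218.2]
base 2978 [505.4 -16.3] [151.  307.8] 1.0 z 12.4 mean [501.6   5. ]
jaw? 383 [495.3  31.3] [85.5 22.6] 8.7 z 47.4 mean [494.9  33.6]
jaw? 418 [486.7  90.5] [85.7 21.3] 9.2 z 47.6 mean [486.4  90.9]
housing 869 [511.6 -79. ] [76.1 64. ] 8.6 z 74.7 mean [514.1 -77.3]
bar 375 [512.8 -77.3] [ 17.5 135.3] 47.2 z 133.9 mean [512.2 -78.1]
hub 131 [511.4 -78.3] [ 20.4 130.9] 52.0 z 141.5 mean [510.1 -77. ]
bed? 117 [515.7  14. ] [22.  22.9] 8.2 z 20.4 mean [515.8  13.9]
bed? 529 [490.3  61.4] [58.6 38.8] 8.4 z 20.0 mean [490.2  61.3]
bed? 119 [479.1   8.6] [22.8 23.3] 1.4 z 19.6 mean [479.7   8.5]
```

```bash
cat >> h.py <<'E'
def go(x,y,z,ya):
    "shift(cm)/turn to take TCP to x,y,z with tool y axis at world angle ya(deg), tool straight down"
    s=ctrl.read_state(); T=R.from_euler('xyz',s['tool_rot'])
    sh=T.inv().apply(np.array([x,y,z])-s['eef_pos'])/10
    G=R.from_euler('xyz',[np.pi,0,np.radians(ya+90)])
    print('shift',sh.round(2),'turn',(T.inv()*G).as_rotvec().round(3))
E
python3 -c "
from h import *
go(552.5,260.5,190,1.5)"
```

```text
shift [-42.68 -21.23   4.08] turn [-1.000e-03  1.000e-03  1.188e+00]
```

Call:
step_arm:
  commands: [-42.7,-21.2,4.1,0,0,1.188,1,-42.7,-21.2,4.1,0,0,1.188,1,-42.7,-21.2,4.1,0,0,1.188,1,-42.7,-21.2,4.1,0,0,1.188,1,-42.7,-21.2,4.1,0,0,1.188,1,-42.7,-21.2,4.1,0,0,1.188,1,-42.7,-21.2,4.1,0,0,1.188,1,-42.7,-21.2,4.1,0,0,1.188,1,-42.7,-21.2,4.1,0,0,1.188,1,-42.7,-21.2,4.1,0,0,1.188,1]

```text
clock: 1.1
eef_pos: [555.7, 256.4, 189.8]
tool_rot: [3.141, 0.003, 1.592]
force: [0.4, 0.8, -0.6]
width: 85.2
gripper_force: 0.0
```

Call:
step_arm:
  commands: [0,0,0,0,0,0,1,0,0,0,0,0,0,1,0,0,0,0,0,0,1]

```text
clock: 1.4
eef_pos: [551.9, 262.9, 190.0]
tool_rot: [-3.14, -0.001, 1.599]
force: [-0.5, 0.5, 0.5]
width: 85.1
gripper_force: 0.0
```

Run:
```python
from h import *
d=shot('wrist','w1.png');W=pts(d);s=ctrl.read_state();print(s['eef_pos'],s['tool_rot'],s['clock'],s['qpos'])
m=(abs(W[...,2]-70)<5)&(abs(W[...,0]-552)<25)&(abs(W[...,1]-260)<25)
print(m.sum(),W[m].mean(0),cv2.minAreaRect(W[m][:,:2].astype(np.float32)))
go(552.5,260.5,34,1.5)
```

```text
[551.81714485 263.09135739 190.08668875] [-3.14044036e+00 -8.81679359e-04  1.59940210e+00] 1.45 [-0.69743664  0.64076837  0.33851816  1.68016685 -0.26516714  0.8667518
 -0.21959909]
1063 [554.00187746 262.2220075   69.31303065] ((554.0790405273438, 261.677978515625), (23.8051815032959, 24.048229217529297), 1.368685245513916)
shift [-0.27  0.08 15.61] turn [-0.001 -0.001  0.002]
```

View pics/w1.png

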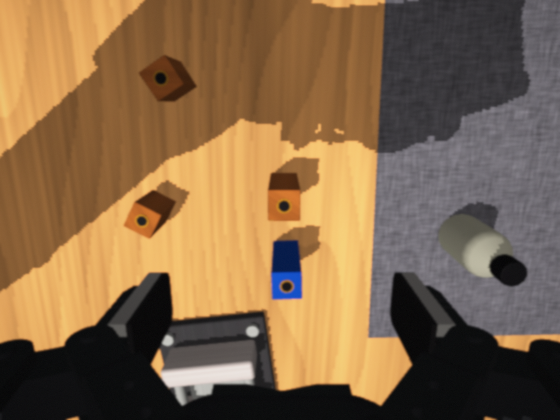

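The brown tall blank sits square at (284,206), with the blue one at (287,285). Both fingers are clear of them, so I'll descend.

Call:
step_arm:
  commands: [-0.2,0.15,4,0,0,0,1,-0.2,0.15,8,0,0,0,1,-0.2,0.15,11,0,0,0,1,-0.2,0.15,13.5,0,0,0,1,-0.2,0.15,15,0,0,0,1,-0.2,0.15,15.6,0,0,0,1,-0.2,0.15,15.6,0,0,0,0.4,-0.2,0.15,15.6,0,0,0,0,-0.2,0.15,15.6,0,0,0,0,-0.2,0.15,15.6,0,0,0,0]

```text
clock: 2.45
eef_pos: [555.3, 259.7, 35.4]
tool_rot: [3.14, -0.001, 1.597]
force: [-0.3, 0.5, 0.4]
width: 28.1
gripper_force: 0.0
```

Call:
step_arm:
  commands: [0,0,0,0,0,0,0,0,0,0,0,0,0,0,0,0,0,0,0,0,0]

```text
clock: 2.75
eef_pos: [555.1, 259.6, 35.1]
tool_rot: [3.141, -0.001, 1.597]
force: [-0.4, 0.1, 6.5]
width: 23.5
gripper_force: 62.4
```

```bash
python3 -c "
from h import *
go(490.7,60,135,8.6);go(490.7,60,54,8.6)"
```

```text
shift [-19.78  -6.94 -10.01] turn [ 0.001 -0.001 -0.124]
shift [-19.78  -6.95  -1.91] turn [ 0.001 -0.001 -0.124]
```

Call:
step_arm:
  commands: [0,0,-2,0,0,0,0,0,0,-5,0,0,0,0,0,0,-8,0,0,0,0,0,-0.5,-10,0,0,0,0,-2,-1.5,-10,0,0,-0.02,0,-5,-3,-10,0,0,-0.05,0,-9,-4.5,-10,0,0,-0.08,0,-13,-5.5,-10,0,0,-0.1,0,-16,-6.4,-10,0,0,-0.124,0,-18.5,-6.8,-10,0,0,-0.124,0]

```text
clock: 3.75
eef_pos: [490.1, 70.4, 134.3]
tool_rot: [-3.14, 0.0, 1.72]
force: [0.3, 0.2, 0.1]
width: 23.4
gripper_force: 61.8
```

Call:
step_arm:
  commands: [-1.3,0,0,0,0,0,0,-1.3,-0.1,0,0,0,0,0,-1.3,-0.1,0,0,0,0,0]

```text
clock: 4.05
eef_pos: [492.8, 60.8, 134.2]
tool_rot: [3.141, -0.001, 1.721]
force: [0.2, 0.8, -0.7]
width: 23.3
gripper_force: 61.8
```

Run:
```python
from h import *
d=shot('wrist','w2.png');W=pts(d);s=ctrl.read_state();print(s['eef_pos'],s['tool_rot'],s['clock'],s['qpos'])
ex=np.array([.989,.1495]);ey=np.array([-.1495,.989])
def rect(m,t): 
    P=W[m]; print(t,m.sum(),P.mean(0).round(1),cv2.minAreaRect(P[:,:2].astype(np.float32)) if len(P)>5 else '')
XY=W[...,:2]-np.array([490.5,61.2]); a=XY@ex; b=XY@ey; z=W[...,2]
j=(abs(z-47.5)<3)&(abs(a)<50)
rect(j&(b>5)&(b<60),'fixed'); rect(j&(b<-5)&(b>-60),'moving')
for aa in(-35,-25,25,35):
    q=j&(abs(a-aa)<6); f=q&(b>5)&(b<60); g=q&(b<-5)&(b>-60)
    print(aa,f.sum() and b[f].min(),g.sum() and b[g].max())
rect((z>130)&(abs(a)<30)&(abs(b)<30)&(z<185),'blank')
d=shot('top');W=pts(d); XY=W[...,:2]-np.array([490.5,61.2]); a=XY@ex; b=XY@ey; z=W[...,2]
rect((abs(z-48)<3)&(abs(a)<50)&(b>5)&(b<60),'fixed top')
go(490.7,60,54,8.6)
```

```text
[492.72444991  61.36032088 134.16530349] [ 3.14136580e+00 -9.87933950e-04  1.72276328e+00] 4.1 [-0.34014245  0.57150899  0.23463566  2.03890757 -0.24220558  0.55672484
  0.21695425]
fixed 4171 [488.5  91.8  47.1] ((488.4440002441406, 91.63163757324219), (85.78522491455078, 19.68463706970215), 8.604464530944824)
moving 1354 [496.7  36.3  47. ] ((497.1123352050781, 34.70983123779297), (85.62312316894531, 17.886451721191406), 7.97226619720459)
-35 20.554745467408285 -18.76813856509331
-25 20.554745467408285 -18.554961003117665
25 20.649662137728065 -18.54946038806852
35 20.706454909306302 -18.54946038806852
blank 13088 [491.   68.2 165. ] ((490.29315185546875, 62.299537658691406), (59.95682144165039, 26.304277420043945), 8.314393997192383)
fixed top 7 [523.8 104.4  47.8] ((524.4913330078125, 104.53706359863281), (2.954050064086914, 8.332465171813965), 76.84024810791016)
shift [-0.13 -0.22  8.01] turn [ 0.    -0.001  0.002]
```

View pics/w2.png

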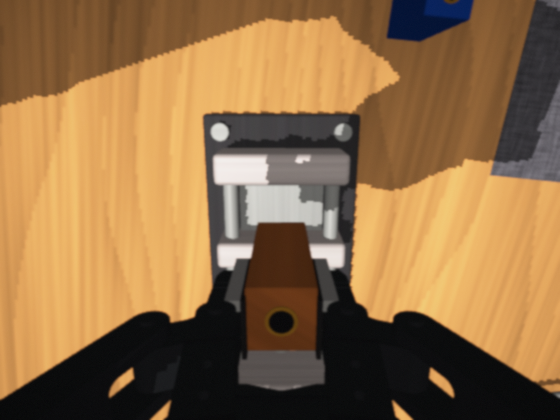

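The blank hangs square with its bottom centred over the gap between the jaws. In the picture the jaws are at rows 165 and 253, and the top ring is at (281,322). I'll lower it now.

Call:
step_arm:
  commands: [-0.1,0.05,2,0,0,0,0,-0.1,0.05,4,0,0,0,0,-0.1,0.05,5.5,0,0,0,0,-0.1,0.05,6.5,0,0,0,0,-0.1,0.05,7.2,0,0,0,0,-0.1,0.05,7.6,0,0,0,0,-0.1,0.05,7.8,0,0,0,0,-0.1,0.05,7.9,0,0,0,0,-0.1,0.05,7.9,0,0,0,0,-0.1,0.05,7.9,0,0,0,0]

```text
clock: 5.15
eef_pos: [493.3, 58.7, 55.6]
tool_rot: [3.141, -0.0, 1.721]
force: [-0.2, 0.1, -0.1]
width: 23.3
gripper_force: 61.8
```

Call:
step_arm:
  commands: [0.15,0,0.03,0,0,0,0,0.15,0,0.06,0,0,0,0,0.15,0,0.08,0,0,0,0,0.15,0,0.1,0,0,0,0]

```text
clock: 5.55
eef_pos: [493.0, 60.5, 55.1]
tool_rot: [3.141, -0.001, 1.721]
force: [-1.2, -0.0, 11.1]
width: 23.1
gripper_force: 63.1
```

Call:
step_arm:
  commands: [0,0,-0.05,0,0,0,0.5,0,0,-0.05,0,0,0,0.8,0,0,-0.05,0,0,0,1,0,0,-0.05,0,0,0,1,0,0,-1,0,0,0,1,0,0,-3,0,0,0,1,0,0,-6,0,0,0,1,0,0,-10,0,0,0,1,0,0,-14,0,0,0,1,0,0,-15,0,0,0,1]

```text
clock: 6.55
eef_pos: [495.2, 60.2, 208.7]
tool_rot: [3.134, -0.0, 1.72]
force: [1.2, 0.1, -0.3]
width: 85.4
gripper_force: 0.0
```

Run:
```python
from h import *
d=shot('side','s2.png')
d=shot('wrist','w3.png');W=pts(d);s=ctrl.read_state();print(s['eef_pos'],s['tool_rot'],s['clock'],s['qpos'])
m=(abs(W[...,2]-90)<4)&(abs(W[...,0]-492)<25)&(abs(W[...,1]-61)<25)
print('blank',m.sum(),cv2.minAreaRect(W[m][:,:2].astype(np.float32)) if m.sum()>5 else '')
for n in('wrist','top'):
    if n=='top': d=shot('top'); W=pts(d)
    m=(abs(W[...,2]-132)<8)&(abs(W[...,0]-512)<80)&(abs(W[...,1]+78)<75)
    print(n,'bar',m.sum(),cv2.minAreaRect(W[m][:,:2].astype(np.float32)) if m.sum()>5 else '')
    m=(abs(W[...,2]-142)<5)&(abs(W[...,0]-512)<15)&(abs(W[...,1]+78)<15); print('hub',W[m].mean(0))
```

```text
[493.92685347  60.39695308 206.33277689] [ 3.13717821e+00 -4.35348283e-04  1.72090365e+00] 6.65 [-0.38609386  0.45945501  0.29580939  1.97279659 -0.19553758  0.73186975
  0.17637522]
blank 1067 ((492.94378662109375, 62.56678009033203), (23.941577911376953, 24.174772262573242), 8.024884223937988)
wrist bar 1179 ((489.3918762207031, -53.7022819519043), (14.97723388671875, 67.06515502929688), 49.75798034667969)
hub [nan nan nan]
top bar 272 ((523.8640747070312, -89.57331085205078), (19.792495727539062, 102.15461730957031), 45.755218505859375)
hub [511.64954859 -78.26634541 141.78309688]<stdin>:10: RuntimeWarning: Mean of empty slice.
  ret = um.true_divide(
```

View pics/s2.png

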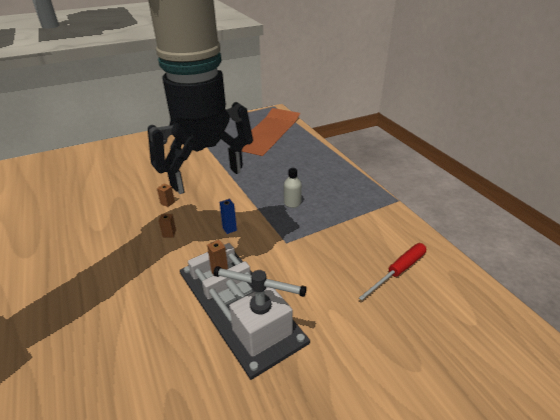

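The blank stands free and upright between the jaws at about (216,257). It measures (492.9,62.6), which is mid-gap and square. Next is handle end a.

```bash
python3 -c "
from h import *
go(549,-110,205,48)"
```

```text
shift [-17.69   3.01  -0.03] turn [ 0.001 -0.    -0.687]
```

Call:
step_arm:
  commands: [-4,1,0,0,0,-0.13,1,-8,2,0,0,0,-0.27,1,-12,2.5,0,0,0,-0.4,1,-15,3,0,0,0,-0.54,1,-17,3,0,0,0,-0.65,1,-17.7,3,0,0,0,-0.687,1,-17.7,3,0,0,0,-0.687,1,-17.7,3,0,0,0,-0.687,1]

```text
clock: 7.5
eef_pos: [547.9, -109.7, 202.8]
tool_rot: [-3.14, -0.003, 2.407]
force: [-1.3, 0.5, 0.4]
width: 85.5
gripper_force: 0.0
```

Run:
```python
from h import *
d=shot('wrist','w4.png');W=pts(d);s=ctrl.read_state();print(s['eef_pos'],s['tool_rot'],s['clock'],s['qpos'])
m=(abs(W[...,2]-130)<8)&(abs(W[...,0]-512)<85)&(abs(W[...,1]+78)<75)
print('bar',m.sum(),cv2.minAreaRect(W[m][:,:2].astype(np.float32)), W[m][:,2].max())
m=(abs(W[...,2]-142)<4)&(abs(W[...,0]-512)<20)&(abs(W[...,1]+78)<20); print('hub',m.sum(),cv2.minEnclosingCircle(W[m][:,:2].astype(np.float32)))
go(549,-110,111,48)
```

```text
[ 548.15251011 -109.20155793  203.11033846] [-3.14080527e+00 -2.55553789e-03  2.40788042e+00] 7.55 [ 0.08718183  0.53411148  0.0899939   1.80637064 -0.06441151  0.8065025
  1.04650639]
bar 4166 ((513.8193359375, -78.5562515258789), (18.52869987487793, 135.11260986328125), 48.64422607421875) 137.94787505226822
hub 1218 ((513.662109375, -78.69590759277344), 10.943373680114746)
shift [-0.14  0.    9.21] turn [-0.001 -0.003 -0.001]
```

View pics/w4.png

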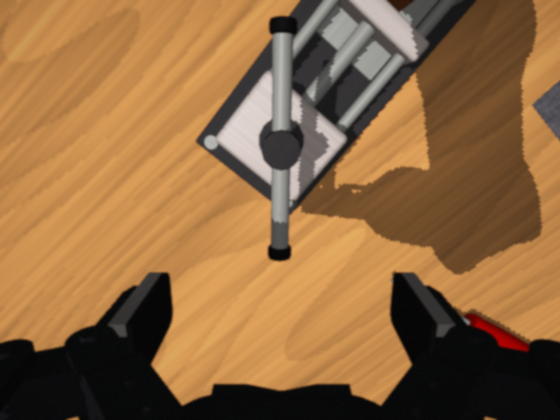

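The bar runs vertically in the wrist picture, from its caps at (283,25) and (279,252), with the hub at (281,146). It lines up with the fingers, so I'll descend and grip.

Call:
step_arm:
  commands: [-0.1,0,3,0,0,0,1,-0.1,0,6,0,0,0,1,-0.1,0,8,0,0,0,1,-0.1,0,9.2,0,0,0,1,-0.1,0,9.2,0,0,0,0.5,-0.1,0,9.2,0,0,0,0,-0.1,0,9.2,0,0,0,0,-0.1,0,9.2,0,0,0,0,-0.1,0,9.2,0,0,0,0,-0.1,0,9.2,0,0,0,0]

```text
clock: 8.55
eef_pos: [550.0, -111.4, 113.2]
tool_rot: [3.141, 0.001, 2.408]
force: [-1.0, -0.3, 6.3]
width: 9.3
gripper_force: 58.5
```

```bash
cat > arc.py <<'E'
import sys; from h import *
# rows on a circle about the spindle, start at measured pose: n rows of da rad clockwise
s=ctrl.read_state(); T=R.from_euler('xyz',s['tool_rot']); p=s['eef_pos']; c=np.array([513.7,-78.6])
r=p[:2]-c; print(p.round(1),s['qpos'].round(2),s['width'],s['force'].round(1),'r',np.hypot(*r).round(1),'ang',np.degrees(np.arctan2(r[1],r[0])).round(1))
da=float(sys.argv[1])
for i in range(1,11):
    a=da*i; e=R.from_euler('z',-a).apply([*r,0])+[*c,p[2]]
    print((T.inv().apply(e-p)/10).round(2)[:2],round(a,2))
E
python3 arc.py 0.13
```

```text
[ 550.  -111.4  113.2] [ 0.1   0.66  0.07  1.88 -0.08  0.6   1.06] 9.288401828101945 [-1.  -0.3  6.3] r 48.9 ang -42.1
[ 0.04 -0.63] 0.13
[ 0.17 -1.26] 0.26
[ 0.37 -1.86] 0.39
[ 0.65 -2.43] 0.52
[ 1.   -2.96] 0.65
[ 1.42 -3.44] 0.78
[ 1.89 -3.86] 0.91
[ 2.42 -4.22] 1.04
[ 2.99 -4.5 ] 1.17
[ 3.59 -4.71] 1.3
```

Call:
step_arm:
  commands: [0.04,-0.63,0,0,0,0.13,0,0.17,-1.26,0,0,0,0.26,0,0.37,-1.86,0,0,0,0.39,0,0.65,-2.43,0,0,0,0.52,0,1.0,-2.96,0,0,0,0.65,0,1.42,-3.44,0,0,0,0.78,0,1.89,-3.86,0,0,0,0.91,0,2.42,-4.22,0,0,0,1.04,0,2.99,-4.5,0,0,0,1.17,0,3.59,-4.71,0,0,0,1.3,0]

```text
clock: 9.55
eef_pos: [492.1, -122.7, 113.2]
tool_rot: [3.139, -0.0, 1.103]
force: [-0.5, -1.7, 5.0]
width: 8.7
gripper_force: 58.6
```

```bash
python3 arc.py 0.13
```

```text
[ 492.1 -122.7  113.2] [-0.09  0.65  0.42  2.03 -0.48  0.56  0.2 ] 8.685459619795365 [-0.5 -1.7  5. ] r 49.1 ang -116.1
[ 0.03 -0.64] 0.13
[ 0.15 -1.26] 0.26
[ 0.35 -1.87] 0.39
[ 0.62 -2.45] 0.52
[ 0.96 -2.99] 0.65
[ 1.38 -3.47] 0.78
[ 1.85 -3.9 ] 0.91
[ 2.37 -4.27] 1.04
[ 2.94 -4.56] 1.17
[ 3.54 -4.78] 1.3
```

Call:
step_arm:
  commands: [0.03,-0.64,0,0,0,0.13,0,0.15,-1.26,0,0,0,0.26,0,0.35,-1.87,0,0,0,0.39,0,0.62,-2.45,0,0,0,0.52,0,0.96,-2.99,0,0,0,0.65,0,1.38,-3.47,0,0,0,0.78,0,1.85,-3.9,0,0,0,0.91,0,2.37,-4.27,0,0,0,1.04,0,2.94,-4.56,0,0,0,1.17,0,3.54,-4.78,0,0,0,1.3,0]

```text
clock: 10.55
eef_pos: [465.7, -69.7, 113.2]
tool_rot: [3.141, -0.003, -0.198]
force: [0.8, -3.3, 4.1]
width: 9.0
gripper_force: 58.5
```

```bash
python3 arc.py 0.12
```

```text
[465.7 -69.7 113.2] [-0.42  0.71  0.78  2.13 -0.87  0.65 -0.79] 9.020485969465641 [ 0.8 -3.3  4.1] r 48.8 ang 169.5
[ 0.03 -0.58] 0.12
[ 0.12 -1.16] 0.24
[ 0.29 -1.72] 0.36
[ 0.52 -2.26] 0.48
[ 0.81 -2.77] 0.6
[ 1.17 -3.24] 0.72
[ 1.57 -3.66] 0.84
[ 2.03 -4.03] 0.96
[ 2.52 -4.34] 1.08
[ 3.05 -4.59] 1.2
```

Call:
step_arm:
  commands: [0,0,0,0,0,0,0.5,0,0,0,0,0,0,1,0,0,0,0,0,0,1,0,0,-2,0,0,0,1,0,0,-5,0,0,0,1,0,0,-7.5,0,0,-0.14,1,2,0,-7.5,0,0,-0.28,1,4,0,-7.5,0,0,-0.42,1,6,0,-7.5,0,0,-0.56,1,8,0,-7.5,0,0,-0.7,1]

```text
clock: 11.55
eef_pos: [543.5, -84.5, 187.3]
tool_rot: [-3.141, -0.0, 0.514]
force: [-0.3, -0.6, -1.4]
width: 85.0
gripper_force: 0.0
```

```bash
python3 -c "
from h import *
go(560.9,-87.3,188,79.5);print(ctrl.read_state()['qpos'].round(2),ctrl.read_state()['eef_pos'])"
```

```text
shift [ 1.38  1.1  -0.07] turn [ 0.000e+00 -1.000e-03 -2.444e+00]
[-0.34  0.64  0.71  1.86 -0.55  0.85 -0.41] [543.53111534 -84.51639323 187.34112753]
```

Call:
step_arm:
  commands: [0.7,0.5,0,0,0,-0.14,1,1.4,1.1,0,0,0,-0.28,1,1.4,1.1,0,0,0,-0.42,1,1.4,1.1,0,0,0,-0.56,1,1.4,1.1,0,0,0,-0.7,1,1.4,1.1,0,0,0,-0.84,1,1.4,1.1,0,0,0,-0.98,1,1.4,1.1,0,0,0,-1.12,1,1.4,1.1,0,0,0,-1.26,1,1.4,1.1,0,0,0,-1.4,1]

```text
clock: 12.55
eef_pos: [560.3, -87.4, 187.3]
tool_rot: [-3.142, -0.0, 1.914]
force: [-0.1, 0.4, -0.0]
width: 85.2
gripper_force: 0.0
```

Call:
step_arm:
  commands: [0,0,0,0,0,-0.14,1,0,0,0,0,0,-0.28,1,0,0,0,0,0,-0.42,1,0,0,0,0,0,-0.56,1,0,0,0,0,0,-0.7,1,0,0,0,0,0,-0.84,1,0,0,0,0,0,-0.98,1,0,0,0,0,0,-1.04,1,0,0,0,0,0,-1.04,1,0,0,0,0,0,-1.04,1]

```text
clock: 13.55
eef_pos: [560.4, -87.5, 187.3]
tool_rot: [3.142, -0.0, 2.946]
force: [-0.8, 0.7, -0.3]
width: 85.4
gripper_force: 0.0
```

Run:
```python
from h import *
d=shot('wrist','w5.png');W=pts(d);s=ctrl.read_state();print(s['eef_pos'],s['tool_rot'],s['clock'],s['qpos'].round(2))
m=(abs(W[...,2]-130)<8)&(abs(W[...,0]-512)<85)&(abs(W[...,1]+78)<75)
print('bar',m.sum(),cv2.minAreaRect(W[m][:,:2].astype(np.float32)))
m=(abs(W[...,2]-90)<4)&(abs(W[...,0]-492)<30)&(abs(W[...,1]-66)<30)
print('blank',m.sum(),cv2.minAreaRect(W[m][:,:2].astype(np.float32)) if m.sum()>5 else '')
go(560.9,-87.3,112,79.5)
```

```text
[560.4874983  -87.33894551 187.32557922] [3.14158666e+00 1.74528291e-05 2.94640083e+00] 13.6 [ 0.1   0.56  0.    1.8  -0.    0.78  1.48]
bar 4851 ((513.533447265625, -78.3896255493164), (18.395099639892578, 136.00416564941406), 79.4014663696289)
blank 1779 ((492.675048828125, 62.67824172973633), (24.099529266357422, 25.416093826293945), 8.539599418640137)
shift [-0.04  0.01  7.53] turn [ 0.     0.    -0.012]
```

View pics/w5.png

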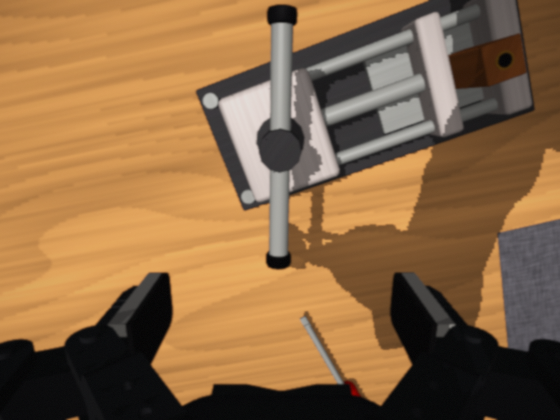

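The bar is aligned again, its caps at (282,14) and (278,261) and at 79.4°. The blank stands upright between the jaws at (505,60). I'll grip end b.

Call:
step_arm:
  commands: [0,0,2.5,0,0,0,1,0,0,5,0,0,0,1,0,0,6.8,0,0,0,1,0,0,7.5,0,0,0,1,0,0,7.5,0,0,0,0.5,0,0,7.5,0,0,0,0,0,0,7.5,0,0,0,0,0,0,7.5,0,0,0,0,0,0,7.5,0,0,0,0,0,0,7.5,0,0,0,0]

```text
clock: 14.6
eef_pos: [561.1, -87.6, 113.1]
tool_rot: [-3.141, 0.001, 2.948]
force: [-0.7, -1.8, 4.4]
width: 9.4
gripper_force: 58.5
```

```bash
python3 arc.py 0.13
```

```text
[561.1 -87.6 113.1] [ 0.1   0.67  0.    1.86 -0.    0.61  1.48] 9.390932508995933 [-0.7 -1.8  4.4] r 48.2 ang -10.8
[ 0.04 -0.63] 0.13
[ 0.15 -1.24] 0.26
[ 0.35 -1.84] 0.39
[ 0.62 -2.4 ] 0.52
[ 0.97 -2.93] 0.65
[ 1.37 -3.4 ] 0.78
[ 1.84 -3.82] 0.91
[ 2.36 -4.17] 1.04
[ 2.92 -4.46] 1.17
[ 3.51 -4.67] 1.3
```

Call:
step_arm:
  commands: [0.04,-0.63,0,0,0,0.13,0,0.15,-1.24,0,0,0,0.26,0,0.35,-1.84,0,0,0,0.39,0,0.62,-2.4,0,0,0,0.52,0,0.97,-2.93,0,0,0,0.65,0,1.37,-3.4,0,0,0,0.78,0,1.84,-3.82,0,0,0,0.91,0,2.36,-4.17,0,0,0,1.04,0,2.92,-4.46,0,0,0,1.17,0,3.51,-4.67,0,0,0,1.3,0]

```text
clock: 15.6
eef_pos: [517.8, -127.0, 113.1]
tool_rot: [3.139, 0.001, 1.643]
force: [-0.8, -0.5, 4.1]
width: 8.9
gripper_force: 58.5
```

```bash
python3 arc.py 0.08
```

```text
[ 517.8 -127.   113.1] [-0.04  0.66  0.35  1.96 -0.39  0.58  0.64] 8.92620849001021 [-0.8 -0.5  4.1] r 48.6 ang -85.1
[ 0.01 -0.39] 0.08
[ 0.05 -0.77] 0.16
[ 0.12 -1.16] 0.24
[ 0.23 -1.53] 0.32
[ 0.36 -1.9 ] 0.4
[ 0.52 -2.25] 0.48
[ 0.71 -2.59] 0.56
[ 0.92 -2.91] 0.64
[ 1.16 -3.22] 0.72
[ 1.43 -3.5 ] 0.8
```

Call:
step_arm:
  commands: [0.01,-0.39,0,0,0,0.08,0,0.05,-0.77,0,0,0,0.16,0,0.12,-1.16,0,0,0,0.24,0,0.23,-1.53,0,0,0,0.32,0,0.36,-1.9,0,0,0,0.4,0,0.52,-2.25,0,0,0,0.48,0,0.71,-2.59,0,0,0,0.56,0,0.92,-2.91,0,0,0,0.64,0,1.16,-3.22,0,0,0,0.72,0,1.43,-3.5,0,0,0,0.8,0]

```text
clock: 16.6
eef_pos: [482.0, -115.4, 113.1]
tool_rot: [3.139, -0.001, 0.844]
force: [-0.0, -1.9, 5.1]
width: 9.0
gripper_force: 58.5
```

```bash
python3 arc.py 0.04; python3 -c "
from h import *
print(ctrl.read_state()['torque'])
d=shot('side');cv2.imwrite('pics/s3.png',cv2.resize(d['image'][200:360,150:330,::-1],None,fx=3,fy=3))"
```

```text
[ 482.  -115.4  113.1] [-0.19  0.67  0.57  2.06 -0.64  0.59  0.1 ] 9.04920941191849 [-0.  -1.9  5.1] r 48.6 ang -130.8
[ 0.   -0.19] 0.04
[ 0.01 -0.39] 0.08
[ 0.03 -0.58] 0.12
[ 0.05 -0.78] 0.16
[ 0.08 -0.97] 0.2
[ 0.12 -1.16] 0.24
[ 0.17 -1.35] 0.28
[ 0.22 -1.53] 0.32
[ 0.29 -1.72] 0.36
[ 0.36 -1.9 ] 0.4
[-0.34554639  0.07397738  0.21191523]
```

View pics/s3.png

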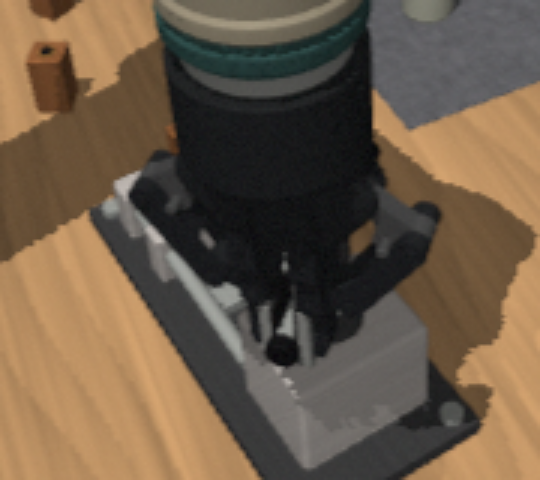

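The gripper hides the blank here. The handle is at about 5.57 rad, so I'll tighten in small steps and watch the force.

Call:
step_arm:
  commands: [0,-0.19,0,0,0,0.04,0,0.01,-0.39,0,0,0,0.08,0,0.03,-0.58,0,0,0,0.12,0,0.05,-0.78,0,0,0,0.16,0,0.05,-0.78,0,0,0,0.16,0]

```text
clock: 17.15
eef_pos: [476.7, -110.0, 113.1]
tool_rot: [3.139, -0.001, 0.687]
force: [-0.0, -1.6, 5.8]
width: 8.5
gripper_force: 58.8
```

```bash
python3 arc.py 0.03; python3 -c "
from h import *
print(ctrl.read_state()['torque'],ctrl.read_state()['tool_rot'])"
```

```text
[ 476.7 -110.   113.1] [-0.23  0.67  0.61  2.08 -0.69  0.59 -0.02] 8.462746727455173 [-0.  -1.6  5.8] r 48.6 ang -139.7
[-0.   -0.15] 0.03
[ 0.   -0.29] 0.06
[ 0.01 -0.44] 0.09
[ 0.03 -0.58] 0.12
[ 0.04 -0.73] 0.15
[ 0.06 -0.87] 0.18
[ 0.09 -1.01] 0.21
[ 0.12 -1.16] 0.24
[ 0.15 -1.3 ] 0.27
[ 0.19 -1.44] 0.3
[-0.49975361  0.08068847  0.06707989] [ 3.13852886e+00 -7.79692036e-04  6.86607679e-01]
```

Call:
step_arm:
  commands: [0,-0.15,0,0,0,0.03,0,0,-0.29,0,0,0,0.06,0,0.01,-0.44,0,0,0,0.09,0,0.01,-0.44,0,0,0,0.09,0]

```text
clock: 17.55
eef_pos: [474.2, -106.9, 113.0]
tool_rot: [3.138, -0.001, 0.596]
force: [1.4, -3.2, 6.7]
width: 8.9
gripper_force: 59.1
```

```bash
python3 arc.py 0.03; python3 -c "
from h import *
print(ctrl.read_state()['torque'],ctrl.read_state()['tool_rot'])"
```

```text
[ 474.2 -106.9  113. ] [-0.25  0.68  0.63  2.09 -0.72  0.6  -0.08] 8.91895680211689 [ 1.4 -3.2  6.7] r 48.6 ang -144.4
[-0.   -0.15] 0.03
[ 0.   -0.29] 0.06
[ 0.01 -0.44] 0.09
[ 0.02 -0.58] 0.12
[ 0.04 -0.73] 0.15
[ 0.06 -0.87] 0.18
[ 0.08 -1.01] 0.21
[ 0.11 -1.16] 0.24
[ 0.14 -1.3 ] 0.27
[ 0.18 -1.44] 0.3
[-0.66246289 -0.13745028  0.16018138] [ 3.13780043e+00 -1.07759035e-03  5.96400459e-01]
```

Call:
step_arm:
  commands: [0,-0.15,0,0,0,0.03,0,0,-0.29,0,0,0,0.06,0,0,-0.29,0,0,0,0.06,0]

```text
clock: 17.85
eef_pos: [472.7, -104.6, 113.0]
tool_rot: [3.138, -0.001, 0.536]
force: [1.2, -3.7, 6.8]
width: 8.9
gripper_force: 59.4
```

```bash
python3 arc.py 0.03|head -4; python3 -c "
from h import *
print(ctrl.read_state()['torque'],ctrl.read_state()['tool_rot'])"
```

```text
[ 472.7 -104.6  113. ] [-0.27  0.68  0.65  2.1  -0.74  0.6  -0.13] 8.89960578474938 [ 1.2 -3.7  6.8] r 48.5 ang -147.6
[-0.   -0.15] 0.03
[ 0.   -0.29] 0.06
[ 0.01 -0.44] 0.09
[-0.83864752 -0.20977014  0.32712216] [ 3.13755856e+00 -1.35677488e-03  5.35866737e-01]
```

Run:
```python
from h import *
ex=np.array([.989,.1495]);ey=np.array([-.1495,.989])
for n in('wrist','top','side'):
    W=pts(shot(n,'w6.png' if n=='wrist' else None)); XY=W[...,:2]-np.array([492.8,61.1]); a=XY@ex; b=XY@ey; z=W[...,2]
    m=(abs(z-130)<8)&(abs(W[...,0]-512)<85)&(abs(W[...,1]+78)<75)&((a>15)|(b>-120))
    j=(abs(z-47.5)<3)&(abs(a)<43)
    f=j&(b>15)&(b<50); g=j&(b<12)&(b>-60); t=(abs(z-90)<4)&(abs(a)<30)&(abs(b-9)<30)
    print(n,'fixed face',f.sum() and np.percentile(b[f],2),'moving face',g.sum() and np.percentile(b[g],98),g.sum())
    for k,q in(('bar',m),('blank',t)):
        if q.sum()>10: print(k,q.sum(),cv2.minAreaRect(W[q][:,:2].astype(np.float32)),b[q].min(),b[q].max())
```

```text
wrist fixed face 0 moving face -3.2931635833852155 5050
bar 4288 ((542.0243530273438, -61.1427116394043), (38.03607177734375, 11.034934997558594), 32.09223937988281) -140.71731248498952 -116.018561749531
top fixed face 20.928102308919534 moving face -3.721958197436997 302
bar 155 ((547.709716796875, -55.086181640625), (50.01572799682617, 13.929275512695312), 29.563066482543945) -138.5102007794373 -108.82554351595807
blank 146 ((489.97686767578125, 69.46542358398438), (23.655183792114258, 23.75285530090332), 7.722209453582764) -3.3087604797032557 20.569857475379994
side fixed face 22.146450394382065 moving face -3.5018216466754826 56
bar 215 ((549.8689575195312, -54.59856033325195), (51.62809371948242, 13.457723617553711), 29.56778335571289) -138.20179117909169 -109.31805076716235
```

View pics/w6.png

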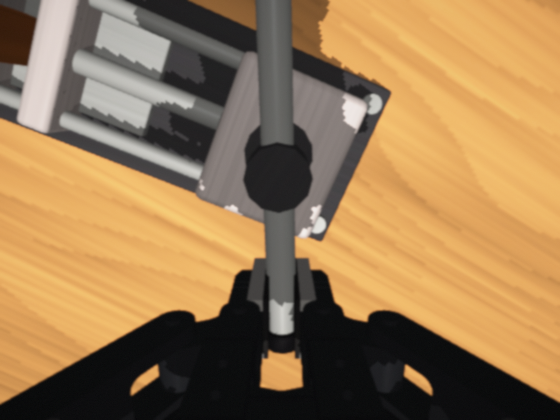

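The bar tracks the gripper, and the jaws have just met the blank, which is square. The moment about the spindle is rising (0.13, 0.27, 0.5 N m), so I'll tighten a little more.

Call:
step_arm:
  commands: [0,-0.15,0,0,0,0.03,0,0,-0.29,0,0,0,0.06,0,0,-0.29,0,0,0,0.06,0]

```text
clock: 18.3
eef_pos: [471.3, -102.3, 113.0]
tool_rot: [3.137, -0.002, 0.476]
force: [2.5, -4.2, 5.9]
width: 8.6
gripper_force: 59.7
```

```bash
cat > m.py <<'E'
from h import *
s=ctrl.read_state(); r=s['eef_pos'][:2]-[513.7,-78.6]; F=s['force']
print('M',(r[0]*F[1]-r[1]*F[0])/1e3+s['torque'][2],s['torque'],F,s['tool_rot'],s['qpos'].round(2))
E
python3 m.py; python3 arc.py 0.03|head -5
```

```text
M 0.5926304230556552 [-0.99510377 -0.34371235  0.35449592] [ 2.49138194 -4.22785775  5.92132882] [ 3.13723960e+00 -1.57612626e-03  4.75630661e-01] [-0.28  0.68  0.67  2.1  -0.75  0.6  -0.17]
[ 471.3 -102.3  113. ] [-0.28  0.68  0.67  2.1  -0.75  0.6  -0.17] 8.596561163379784 [ 2.5 -4.2  5.9] r 48.5 ang -150.8
[-0.   -0.15] 0.03
[-0.   -0.29] 0.06
[ 0.01 -0.44] 0.09
[ 0.02 -0.58] 0.12
```

Call:
step_arm:
  commands: [0,-0.15,0,0,0,0.03,0,0,-0.29,0,0,0,0.06,0,0.01,-0.44,0,0,0,0.09,0,0.01,-0.44,0,0,0,0.09,0]

```text
clock: 18.7
eef_pos: [469.6, -98.7, 113.0]
tool_rot: [3.136, -0.002, 0.386]
force: [1.6, -5.6, 4.8]
width: 9.1
gripper_force: 60.2
```

```bash
python3 m.py; python3 arc.py 0.03|head -5;python3 - <<'E'
from h import *
ex=np.array([.989,.1495]);ey=np.array([-.1495,.989])
for n in('wrist','top'):
    W=pts(shot(n)); XY=W[...,:2]-np.array([492.8,61.1]); a=XY@ex; b=XY@ey; z=W[...,2]
    m=(abs(z-130)<8)&(abs(W[...,0]-512)<85)&(abs(W[...,1]+78)<75)&((a>15)|(b>-120))
    j=(abs(z-47.5)<3)&(abs(a)<43)
    f=j&(b>15)&(b<50); g=j&(b<12)&(b>-60); t=(abs(z-90)<4)&(abs(a)<30)&(abs(b-9)<30)
    print(n,'fixed face',f.sum() and np.percentile(b[f],2),'moving face',g.sum() and np.percentile(b[g],98),g.sum())
    for k,q in(('bar',m),('blank',t)):
        if q.sum()>10: print(k,q.sum(),cv2.minAreaRect(W[q][:,:2].astype(np.float32)),b[q].min(),b[q].max())
E
```

```text
M 0.699258591445552 [-1.17259491 -0.31850375  0.41979387] [ 1.62521607 -5.59176475  4.80779244] [ 3.13640799e+00 -1.92086040e-03  3.85944021e-01] [-0.31  0.69  0.69  2.11 -0.78  0.61 -0.24]
[469.6 -98.7 113. ] [-0.31  0.69  0.69  2.11 -0.78  0.61 -0.24] 9.110656735969584 [ 1.6 -5.6  4.8] r 48.5 ang -155.5
[-0.   -0.15] 0.03
[-0.   -0.29] 0.06
[ 0.   -0.44] 0.09
[ 0.01 -0.58] 0.12
wrist fixed face 0 moving face -3.3951679251606537 5907
bar 4378 ((544.1801147460938, -65.25892639160156), (38.030765533447266, 11.004435539245605), 24.29161834716797) -142.9096600217395 -122.53762239571188
top fixed face 21.049710575848444 moving face -3.3896461016288884 304
bar 153 ((550.4550170898438, -60.40549087524414), (50.01527404785156, 14.177543640136719), 21.58226776123047) -140.96762065829705 -116.93943991883843
blank 144 ((489.9794616699219, 69.66817474365234), (23.704212188720703, 23.734521865844727), 8.062331199645996) -3.0522282787854595 20.71548733331358
```

Call:
step_arm:
  commands: [0,-0.15,0,0,0,0.03,0,0,-0.29,0,0,0,0.06,0,0,-0.44,0,0,0,0.09,0,0.01,-0.58,0,0,0,0.12,0,0.01,-0.58,0,0,0,0.12,0]

```text
clock: 19.3
eef_pos: [467.7, -93.8, 113.1]
tool_rot: [3.136, -0.003, 0.266]
force: [1.2, -6.7, 3.8]
width: 8.7
gripper_force: 61.3
```

```bash
python3 m.py; python3 arc.py 0.03|head -5;python3 - <<'E'
from h import *
ex=np.array([.989,.1495]);ey=np.array([-.1495,.989])
for n in('wrist','top'):
    W=pts(shot(n)); XY=W[...,:2]-np.array([492.8,61.1]); a=XY@ex; b=XY@ey; z=W[...,2]
    m=(abs(z-130)<8)&(abs(W[...,0]-512)<85)&(abs(W[...,1]+78)<75)&((a>15)|(b>-120))
    j=(abs(z-47.5)<3)&(abs(a)<43)
    f=j&(b>15)&(b<50); g=j&(b<12)&(b>-60); t=(abs(z-90)<4)&(abs(a)<30)&(abs(b-9)<30)
    print(n,'fixed face',f.sum() and np.percentile(b[f],2),'moving face',g.sum() and np.percentile(b[g],98),g.sum())
    for k,q in(('bar',m),('blank',t)):
        if q.sum()>10: print(k,q.sum(),cv2.minAreaRect(W[q][:,:2].astype(np.float32)),b[q].min(),b[q].max(),np.polyfit(a[q],z[q],1),np.polyfit(b[q],z[q],1))
E
```

```text
M 0.9239578811286677 [-1.42940675 -0.41948708  0.59930617] [ 1.19678745 -6.65677084  3.75746744] [ 3.13553567e+00 -2.58323858e-03  2.66279299e-01] [-0.34  0.7   0.73  2.12 -0.81  0.62 -0.34]
[467.7 -93.8 113.1] [-0.34  0.7   0.73  2.12 -0.81  0.62 -0.34] 8.670251480229505 [ 1.2 -6.7  3.8] r 48.5 ang -161.7
[-0.01 -0.15] 0.03
[-0.01 -0.29] 0.06
[-0.   -0.44] 0.09
[ 0.   -0.58] 0.12
wrist fixed face 0 moving face -3.337560124756213 5551
bar 4420 ((545.7182006835938, -68.57696533203125), (38.142723083496094, 11.053350448608398), 18.03470802307129) -144.59148483623602 -127.75765430300896 [-3.11473151e-03  1.33768269e+02] [1.45615740e-02 1.35645633e+02]
top fixed face 21.10075916321682 moving face -3.111517861123017 310
bar 155 ((552.206787109375, -65.32701873779297), (50.34829330444336, 13.939635276794434), 16.077016830444336) -143.67122045801972 -124.18351467501599 [2.78050814e-02 1.32989671e+02] [1.77908883e-02 1.36489186e+02]
blank 145 ((489.9924621582031, 69.52660369873047), (23.660045623779297, 23.726219177246094), 7.605377197265625) -3.2545646432139947 20.646929419964223 [1.51252103e-02 8.97774459e+01] [3.05352685e-02 8.94909827e+01]
```

The resistance has risen steadily to about 0.92 N m, five times the free-turning value. The jaws have stopped and the blank is square, so I'll let go and lift clear.

Call:
step_arm:
  commands: [0,0,0,0,0,0,0.5,0,0,0,0,0,0,1,0,0,0,0,0,0,1,0,0,0,0,0,0,1,0,0,-2,0,0,0,1,0,0,-5,0,0,0,1,0,0,-9,0,0,0,1,-3,0,-12,0,0,0,1,-6,0,-14,0,0,0,1,-6,0,-14,0,0,0,1]

```text
clock: 20.4
eef_pos: [405.0, -107.1, 253.7]
tool_rot: [-3.138, -0.001, 0.263]
force: [-0.1, -0.7, 0.4]
width: 85.2
gripper_force: 0.0
```

Run:
```python
from h import *
ex=np.array([.989,.1495]);ey=np.array([-.1495,.989])
d=shot('side');W=pts(d);cv2.imwrite('pics/s4.png',cv2.resize(d['image'][180:370,140:330,::-1],None,fx=3,fy=3))
W=pts(shot('top')); XY=W[...,:2]-np.array([492.8,61.1]); a=XY@ex; b=XY@ey; z=W[...,2]
m=(abs(z-130)<8)&(abs(W[...,0]-512)<85)&(abs(W[...,1]+78)<75)
t=(abs(z-90)<4)&(abs(a)<30)&(abs(b-9)<30); g=(abs(z-47.5)<3)&(abs(a)<43)&(b<12)&(b>-60)
print(np.percentile(b[g],98) if g.sum() else 0)
for q in(m,t):
    if q.sum()>10: print(q.sum(),cv2.minAreaRect(W[q][:,:2].astype(np.float32)),W[q].mean(0))
for c,zl in(((556,195),60),((460,348),38),((437,238),38),((716,219),60)):
    q=(z>zl)&(z<95)&(np.hypot(W[...,0]-c[0],W[...,1]-c[1])<30); print(c,q.sum(),W[q].mean(0).round(1) if q.sum() else '')
print(ctrl.read_state()['eef_pos'],ctrl.read_state()['force'])
```

```text
-3.7227882815062343
373 ((510.36529541015625, -77.33529663085938), (135.81056213378906, 17.331890106201172), 40.914283752441406) [511.8583104  -77.89106525 134.17052406]
148 ((489.9573059082031, 69.34647369384766), (23.86213493347168, 23.871379852294922), 8.164155006408691) [489.98558777  69.4086293   90.10121076]
(556, 195) 145 [555.6 195.4  69.6]
(460, 348) 148 [460.  347.5  44.4]
(437, 238) 149 [437.5 237.9  44.6]
(716, 219) 201 [715.4 218.1  75. ]
[ 407.68136063 -105.79864268  252.24944381] [ 0.14671554 -0.33279481 -0.18617053]
```

View pics/s4.png

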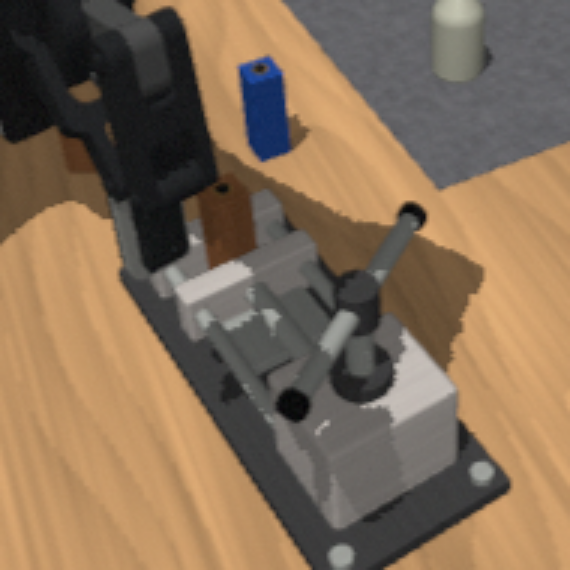

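The blank is clamped at (200–250,180–260) and every bystander has stayed where it was. But the bar sprang back on release, from about 18° to 41°. I'll regrip it, tighten, then ease off before opening.

```bash
python3 -c "
from h import *
go(478,-110.7,190,-48)"
```

```text
shift [6.65 2.34 6.23] turn [-0.002 -0.002 -0.466]
```

Call:
step_arm:
  commands: [3,1,2,0,0,-0.14,1,6,2,5,0,0,-0.28,1,6.65,2.35,6.2,0,0,-0.42,1,6.65,2.35,6.2,0,0,-0.466,1,6.65,2.35,6.2,0,0,-0.466,1,6.65,2.35,6.2,0,0,-0.466,1]

```text
clock: 21.1
eef_pos: [478.2, -111.7, 189.4]
tool_rot: [-3.14, 0.001, 0.732]
force: [0.4, -0.5, -0.0]
width: 85.4
gripper_force: 0.0
```

```bash
cat > bar.py <<'E'
from h import *
ex=np.array([.989,.1495]);ey=np.array([-.1495,.989])
W=pts(shot('wrist'));z=W[...,2]
m=(abs(z-130)<8)&(np.hypot(W[...,0]-513.7,W[...,1]+78.6)<72)
n,l,st,_=cv2.connectedComponentsWithStats(m.astype(np.uint8)); i=1+st[1:,4].argmax()
print('wrist bar',st[i,4],cv2.minAreaRect(W[l==i][:,:2].astype(np.float32)))
W=pts(shot('top'));XY=W[...,:2]-np.array([492.8,61.1]); a=XY@ex; b=XY@ey; z=W[...,2]
m=(abs(z-130)<8)&(np.hypot(W[...,0]-513.7,W[...,1]+78.6)<75)&((a>15)|(b>-120))
t=(abs(z-90)<4)&(abs(a)<30)&(abs(b-9)<30)
for q in(m,t):
    if q.sum()>10: print('top',q.sum(),cv2.minAreaRect(W[q][:,:2].astype(np.float32)))
E
python3 bar.py; python3 -c "
from h import *
go(478,-110.7,113,-48)"
```

```text
wrist bar 2836 ((541.445556640625, -54.80747985839844), (61.94200897216797, 18.235492706298828), 41.26430130004883)
top 147 ((544.981689453125, -50.78546142578125), (48.7750244140625, 13.277199745178223), 43.447444915771484)
top 147 ((490.00640869140625, 69.37594604492188), (23.65553092956543, 23.78870391845703), 8.264266014099121)
shift [ 0.06 -0.1   7.71] turn [-0.  0. -0.]
```

Call:
step_arm:
  commands: [0.05,0,3,0,0,0,1,0.05,0,5.5,0,0,0,1,0.05,0,7.2,0,0,0,1,0.05,0,7.7,0,0,0,1,0.05,0,7.7,0,0,0,0.5,0.05,0,7.7,0,0,0,0,0.05,0,7.7,0,0,0,0,0.05,0,7.7,0,0,0,0,0.05,0,7.7,0,0,0,0,0.05,0,7.7,0,0,0,0]

```text
clock: 22.2
eef_pos: [478.7, -111.7, 113.9]
tool_rot: [-3.142, -0.001, 0.735]
force: [-0.3, 1.3, 4.7]
width: 9.1
gripper_force: 58.5
```

```bash
python3 m.py; python3 bar.py; python3 arc.py 0.04
```

```text
M 0.07548618826209899 [0.13520195 0.25001774 0.13334644] [-0.34876891  1.32456283  4.66396974] [-3.14154746e+00 -6.27165359e-04  7.34631825e-01] [-0.22  0.67  0.6   2.07 -0.68  0.6   0.02]
wrist bar 5092 ((535.0109252929688, -58.97835159301758), (47.4620361328125, 18.870304107666016), 43.11167907714844)
top 147 ((542.9415283203125, -48.43034744262695), (48.45043182373047, 13.010698318481445), 42.12785339355469)
top 149 ((489.9471740722656, 69.35797119140625), (23.79631996154785, 23.83502197265625), 8.103287696838379)
[ 478.8 -111.7  113.9] [-0.22  0.67  0.6   2.07 -0.68  0.6   0.02] 9.118244772499494 [-2.4  0.7  5.8] r 48.1 ang -136.6
[-0.   -0.19] 0.04
[ 0.01 -0.38] 0.08
[ 0.02 -0.58] 0.12
[ 0.04 -0.77] 0.16
[ 0.07 -0.96] 0.2
[ 0.11 -1.15] 0.24
[ 0.16 -1.33] 0.28
[ 0.21 -1.52] 0.32
[ 0.27 -1.7 ] 0.36
[ 0.34 -1.88] 0.4
```

Call:
step_arm:
  commands: [0,-0.19,0,0,0,0.04,0,0.01,-0.38,0,0,0,0.08,0,0.02,-0.58,0,0,0,0.12,0,0.04,-0.77,0,0,0,0.16,0,0.07,-0.96,0,0,0,0.2,0,0.11,-1.15,0,0,0,0.24,0,0.16,-1.33,0,0,0,0.28,0,0.21,-1.52,0,0,0,0.32,0,0.27,-1.7,0,0,0,0.36,0,0.27,-1.7,0,0,0,0.36,0]

```text
clock: 23.3
eef_pos: [470.0, -98.6, 113.9]
tool_rot: [3.139, -0.001, 0.374]
force: [0.8, -2.2, 4.7]
width: 8.7
gripper_force: 60.9
```

```bash
python3 m.py; python3 bar.py; python3 arc.py -0.04
```

```text
M 0.7580570685362182 [-0.59302622  0.05708238  0.64779147] [ 0.76981492 -2.17112963  4.74696453] [ 3.13854675e+00 -6.43940101e-04  3.73787312e-01] [-0.31  0.69  0.7   2.11 -0.78  0.62 -0.25]
wrist bar 5115 ((540.6417236328125, -66.9923324584961), (48.20337677001953, 18.923891067504883), 23.97112274169922)
top 158 ((550.5431518554688, -60.470088958740234), (50.067039489746094, 14.110544204711914), 21.4345760345459)
top 148 ((490.017822265625, 69.49303436279297), (23.850139617919922, 23.71068000793457), 7.916957855224609)
[470.  -98.6 113.9] [-0.31  0.69  0.7   2.11 -0.78  0.62 -0.25] 9.252310543329207 [-0.1 -2.6  5.4] r 48.0 ang -155.4
[0.01 0.19] -0.04
[0.04 0.38] -0.08
[0.07 0.57] -0.12
[0.1  0.76] -0.16
[0.15 0.95] -0.2
[0.2  1.13] -0.24
[0.26 1.32] -0.28
[0.33 1.5 ] -0.32
[0.4  1.67] -0.36
[0.48 1.85] -0.4
```

Call:
step_arm:
  commands: [0,0.1,0,0,0,-0.02,0,0.01,0.19,0,0,0,-0.04,0,0.02,0.29,0,0,0,-0.06,0,0.04,0.38,0,0,0,-0.08,0,0.05,0.48,0,0,0,-0.1,0,0.07,0.57,0,0,0,-0.12,0,0.07,0.57,0,0,0,-0.12,0]

```text
clock: 24.1
eef_pos: [472.2, -103.0, 113.8]
tool_rot: [3.141, -0.001, 0.494]
force: [-1.6, -2.2, 6.5]
width: 8.7
gripper_force: 59.5
```

```bash
python3 m.py; python3 bar.py
```

```text
M 0.5317399184101195 [-0.25663866  0.15598787  0.47915856] [-1.56162969 -2.18713453  6.5007681 ] [ 3.14089267e+00 -5.82759888e-04  4.94301146e-01] [-0.28  0.68  0.67  2.1  -0.75  0.61 -0.16]
wrist bar 5103 ((539.0799560546875, -64.36199951171875), (47.68014907836914, 18.832019805908203), 29.956226348876953)
top 153 ((549.339599609375, -58.18363952636719), (50.03395080566406, 13.965059280395508), 33.65107727050781)
top 146 ((490.0570373535156, 69.35227966308594), (23.695402145385742, 23.92009735107422), 8.088656425476074)
```

Call:
step_arm:
  commands: [0.02,0.1,0,0,0,-0.02,0,0.03,0.19,0,0,0,-0.04,0,0.05,0.29,0,0,0,-0.06,0,0.06,0.38,0,0,0,-0.08,0,0.08,0.48,0,0,0,-0.1,0,0.1,0.57,0,0,0,-0.12,0,0.1,0.57,0,0,0,-0.12,0]

```text
clock: 24.9
eef_pos: [475.1, -107.3, 113.8]
tool_rot: [-3.141, -0.0, 0.614]
force: [-2.3, -0.6, 8.2]
width: 9.2
gripper_force: 58.9
```

```bash
python3 m.py; python3 bar.py
```

```text
M 0.2661346076519438 [-0.15671771  0.49950518  0.31072266] [-2.31805413 -0.57139964  8.17609373] [-3.14118191e+00 -3.85965318e-05  6.13612672e-01] [-0.25  0.68  0.64  2.08 -0.72  0.61 -0.07]
wrist bar 5113 ((537.2211303710938, -61.35381317138672), (47.951011657714844, 18.957460403442383), 36.76311111450195)
top 153 ((546.0850219726562, -52.436798095703125), (49.103782653808594, 14.483901977539062), 32.79380416870117)
top 147 ((490.0144958496094, 69.36064147949219), (23.856294631958008, 23.936134338378906), 7.8679399490356445)
```

Call:
step_arm:
  commands: [0,0,0,0,0,0,0.3,0,0,0,0,0,0,0.6,0,0,0,0,0,0,1,0,0,0,0,0,0,1]

```text
clock: 25.4
eef_pos: [475.4, -106.8, 113.1]
tool_rot: [-3.141, 0.0, 0.614]
force: [0.2, -0.3, -0.1]
width: 66.6
gripper_force: 0.0
```

```bash
python3 m.py; python3 bar.py
```

```text
M 0.04008391927021146 [0.01035667 0.06514994 0.02235123] [ 0.20123316 -0.31527865 -0.12324915] [-3.14102786e+00  2.33788400e-04  6.13668580e-01] [-0.25  0.68  0.64  2.08 -0.72  0.61 -0.07]
wrist bar 5257 ((536.1148071289062, -59.38269805908203), (48.78759002685547, 18.99724578857422), 41.15605545043945)
top 151 ((510.8209533691406, -59.6066780090332), (118.47520446777344, 29.7282772064209), 16.35580825805664)
top 144 ((489.9715270996094, 69.47459411621094), (23.684354782104492, 23.71513557434082), 7.529163837432861)
```

Call:
step_arm:
  commands: [0.05,0.48,0,0,0,-0.1,1,0.05,0.48,0,0,0,-0.1,0.5,0.05,0.48,0,0,0,-0.1,0,0.05,0.48,0,0,0,-0.1,0,0.05,0.48,0,0,0,-0.1,0,0.05,0.48,0,0,0,-0.1,0,0.05,0.48,0,0,0,-0.1,0]

```text
clock: 26.2
eef_pos: [478.6, -110.5, 113.4]
tool_rot: [-3.141, 0.0, 0.714]
force: [0.1, 0.3, 1.5]
width: 9.2
gripper_force: 58.5
```

```bash
python3 m.py; python3 arc.py 0.09
```

```text
M 0.19674264700772937 [0.03708415 0.16778588 0.20255312] [0.12805068 0.28194666 1.47506919] [-3.14122674e+00  1.29889523e-04  7.14304612e-01] [-0.23  0.67  0.61  2.07 -0.69  0.6   0.01]
[ 478.6 -110.5  113.4] [-0.23  0.67  0.61  2.07 -0.69  0.6   0.01] 9.167542802761572 [0.1 0.3 1.5] r 47.4 ang -137.7
[ 0.01 -0.43] 0.09
[ 0.06 -0.85] 0.18
[ 0.14 -1.27] 0.27
[ 0.26 -1.68] 0.36
[ 0.42 -2.07] 0.45
[ 0.62 -2.45] 0.54
[ 0.84 -2.82] 0.63
[ 1.1  -3.16] 0.72
[ 1.39 -3.47] 0.81
[ 1.71 -3.76] 0.9
```

Call:
step_arm:
  commands: [0.01,-0.43,0,0,0,0.09,0,0.06,-0.85,0,0,0,0.18,0,0.14,-1.27,0,0,0,0.27,0,0.26,-1.68,0,0,0,0.36,0,0.42,-2.07,0,0,0,0.45,0,0.62,-2.45,0,0,0,0.54,0,0.84,-2.82,0,0,0,0.63,0,1.1,-3.16,0,0,0,0.72,0,1.1,-3.16,0,0,0,0.72,0]

```text
clock: 27.1
eef_pos: [466.6, -82.4, 113.4]
tool_rot: [3.135, -0.001, -0.006]
force: [0.1, -6.1, -0.9]
width: 8.6
gripper_force: 65.6
```

```bash
python3 m.py; python3 bar.py; python3 arc.py -0.05
```

```text
M 1.1632251046505357 [-1.35720365  0.07149659  0.87649787] [ 0.07776885 -6.08029172 -0.92188893] [ 3.13503517e+00 -5.34432236e-04 -5.63751208e-03] [-0.41  0.73  0.81  2.12 -0.88  0.67 -0.56]
wrist bar 5244 ((543.3228759765625, -76.77029418945312), (48.879730224609375, 18.953901290893555), 4.317372798919678)
top 163 ((553.91455078125, -74.38847351074219), (14.042316436767578, 49.25326919555664), 88.9111328125)
top 149 ((490.0488586425781, 69.6763916015625), (23.565683364868164, 23.789745330810547), 8.07082748413086)
[466.6 -82.4 113.5] [-0.41  0.73  0.81  2.12 -0.88  0.67 -0.56] 9.110338142011624 [-0.7 -6.8 -1.2] r 47.2 ang -175.4
[0.03 0.23] -0.05
[0.06 0.47] -0.1
[0.11 0.7 ] -0.15
[0.17 0.93] -0.2
[0.24 1.15] -0.25
[0.33 1.37] -0.3
[0.42 1.59] -0.35
[0.53 1.8 ] -0.4
[0.64 2.01] -0.45
[0.77 2.21] -0.5
```

Call:
step_arm:
  commands: [0.06,0.47,0,0,0,-0.1,0,0.17,0.93,0,0,0,-0.2,0,0.33,1.37,0,0,0,-0.3,0,0.53,1.8,0,0,0,-0.4,0,0.77,2.21,0,0,0,-0.5,0,0.9,2.41,0,0,0,-0.55,0,0.9,2.41,0,0,0,-0.55,0]

```text
clock: 27.9
eef_pos: [474.1, -104.7, 113.4]
tool_rot: [-3.141, 0.002, 0.544]
force: [-4.0, -3.3, 3.9]
width: 9.0
gripper_force: 59.8
```

```bash
python3 m.py; python3 bar.py
```

```text
M 0.5551273101056495 [-0.56329298  0.84007296  0.52865277] [-3.9997662  -3.30975219  3.93477396] [-3.14138213e+00  1.61198536e-03  5.43963336e-01] [-0.27  0.68  0.66  2.09 -0.74  0.61 -0.12]
wrist bar 5229 ((538.5950317382812, -63.03508758544922), (48.196510314941406, 18.88955307006836), 32.568965911865234)
top 155 ((547.6973266601562, -54.22406005859375), (48.7990608215332, 14.281890869140625), 30.00835418701172)
top 147 ((489.77630615234375, 69.3036880493164), (23.246246337890625, 23.96259880065918), 8.073478698730469)
```

Call:
step_arm:
  commands: [0,0,0,0,0,0,0.3,0,0,0,0,0,0,0.6,0,0,0,0,0,0,1,0,0,0,0,0,0,1]

```text
clock: 28.4
eef_pos: [475.5, -103.2, 113.2]
tool_rot: [-3.141, -0.0, 0.544]
force: [-0.8, 0.2, 0.3]
width: 66.4
gripper_force: 0.0
```

```bash
python3 m.py; python3 bar.py
```

```text
M -0.05510064687529556 [-0.04120188 -0.02634535 -0.02864238] [-0.75336584  0.20816346  0.27327954] [-3.14114201e+00 -3.34417740e-04  5.43966684e-01] [-0.27  0.69  0.66  2.09 -0.74  0.61 -0.12]
wrist bar 5511 ((538.182861328125, -60.73679733276367), (51.74093246459961, 18.985553741455078), 36.803321838378906)
top 157 ((512.3992309570312, -57.94023895263672), (114.12250518798828, 31.226219177246094), 14.104421615600586)
top 143 ((489.97637939453125, 69.3546371459961), (23.642980575561523, 23.860084533691406), 8.176602363586426)
```

The handle now rests at about 5.79 rad, 0.16 past contact, which is the firm range. I'll retreat and check.

Call:
step_arm:
  commands: [0,0,0,0,0,0,1,0,0,0,0,0,0,1,0,0,-2,0,0,0,1,0,0,-5,0,0,0,1,0,0,-9,0,0,0,1,-2,-1,-12,0,0,0,1,-4,-2,-14,0,0,0,1,-4,-2,-14,0,0,0,1,-4,-2,-14,0,0,0,1]

```text
clock: 29.4
eef_pos: [431.0, -106.9, 253.6]
tool_rot: [3.142, -0.002, 0.544]
force: [-0.2, -0.3, -1.0]
width: 85.4
gripper_force: 0.0
```

```bash
sed -i 's/&((a>15)|(b>-120))//' bar.py; python3 bar.py
python3 - <<'E'
from h import *
ex=np.array([.989,.1495]);ey=np.array([-.1495,.989])
s=ctrl.read_state();print(s['eef_pos'],s['force'],s['clock'])
for n in('top','side'):
    W=pts(shot(n));z=W[...,2];XY=W[...,:2]-np.array([492.8,61.1]); a=XY@ex; b=XY@ey
    t=(abs(a)<25)&(abs(b-9)<22)&(z>86)&(z<95); print(n,t.sum(),W[t].mean(0))
E
```

```text
wrist bar 1380 ((487.4267272949219, -100.26667785644531), (68.74099731445312, 15.504436492919922), 43.981754302978516)
top 370 ((510.644287109375, -77.10202026367188), (135.20278930664062, 17.2501277923584), 40.66265106201172)
top 145 ((489.9215087890625, 69.30883026123047), (23.788421630859375, 23.817462921142578), 8.780717849731445)
[ 431.08587365 -106.84827475  252.74772437] [-0.52169164 -0.52966778 -0.42599397] 29.5
top 145 [490.04888767  69.38354134  89.98745897]
side 99 [485.91056532  69.11767557  89.32135209]
```

```bash
python3 -c "
from h import *
print(ctrl.finish_job())"
```

```text
the job is handed in; nothing more can be done
None
```

The tall blank stands brass end up, upright and square, clamped between the jaws, and the job was handed in at 29.6 s with the gripper clear of everything. I'm less sure how firm the clamp is: I turned the handle well past contact, but each time I let go it sprang back to about 5.7 rad, just under 0.1 rad past contact. I didn't test the hold by pushing on the blank. The short blanks, the glue bottle and the blue blank measured unmoved after the first tightening; I didn't measure the screwdriver or recheck the others after that.

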